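Push a sensor module home down the lane of a test fixture

ROBOT

A 6-joint arm with a two-finger parallel gripper is mounted at the origin on the work surface. World frame = base frame: x ahead of the robot, y to its left, z up, the work surface at z = 0. Lengths are in mm, angles in rad, forces in N, time in s.
With the tool pointing down it reaches from about 400 to 825 mm from the base axis. Payload 7 kg.
Tool frame: the origin (TCP) lies at the very end of the fingers, on their centre line; the grasp point (between the pads) lies 19 mm behind it; z points along the fingers, y is the line along which they close (so a half turn about z gives the same grasp; the last joint's range is limited). The gripper opens to 88 mm and grips with 3 to 60 N. Pads are 19 mm wide; open, the fingers measure 130 mm over their backs; the gripper's body (78 mm by 193 mm) begins 47 mm behind the grasp point.
Start: joints at [-0.864, 0.359, 0.012, 0, -1.224, -0.288], TCP at [274.47, -616.653, 226.561] pointing down, gripper open.
Joint ranges: [-3.07, 3.07], [-1.43, 2.12], [-1.02, 1.25], [-3.03, 1.67], [-3.05, -0], [-3.03, 3.03]. Speed limits (rad/s): [2.39, 2.39, 3.01, 3.14, 3.14, 3.14].

INTERFACE

Orientations are given as a unit quaternion [x, y, z, w].
In Python, from plant import bot gives the robot as it stands. Calls block until the motion is done:
- bot.move_ptp(position, orientation): joint-space move of the TCP to a pose.
- bot.line_to(position, velocity=150, ori=None): straight line of the TCP; ori=None keeps the orientation; velocity is the mean speed in mm/s.
- bot.move_joints(angles): joint-space move.
- bot.move_gripper(opening, force=None): finger opening in mm; force is the grip in N (None keeps the last); returns when the fingers have stopped.
- bot.pause(seconds).
- bot.solve_ik(position, orientation): joint angles nearest the present ones, or None.
- bot.read_state(): the state.
- bot.camera(name): name is "scene" or "side" or "wrist"; returns the picture (480x640x3 uint8, red, green, blue); there is no depth.
- bot.get_calibration(name): a dict with "fx", "fy", "cx", "cy" (pixels), "view" (4x4, takes a point from world to camera coordinates); the wrist camera has in their place "T_tool_cam" (4x4, takes a point from camera to tool coordinates, whose origin is the TCP and whose axes are the flange's). Camera axes: x right, y up, looking along -z (the intrinsics and any distortion apply to the point x, -y, -z); pixel columns grow to the right and rows downward; lengths in mm; the calibration is good to about 2 mm. A picture is of the moment at which its call begins: read the wrist's pose just before it. get_calibration takes no time and is no camera call.
A pose or a line that the arm cannot do raises bot.Unreachable and nothing moves.
- bot.close_job(): hands the job in; it is judged then, once.
The state is a dict: "t": time; "joint_pos": joint angles; "qvel": joint speeds; "tau": joint torques, N m; "tcp_pos": TCP position; "eef_rot": TCP orientation; "contact_force": force on the tool from outside, world axes, zero at the start; "moment": the same for the moment, N m; "width": finger opening in mm; "finger_force": force on a finger pad.
Only numpy, scipy, OpenCV 4.12 (cv2) and the standard library are available. Lean on these libraries where they do the work, as an engineer would, in place of code of your own. Each camera call takes 0.05 s, during which the arm holds its last target. There are 200 camera calls.

TASK

Using only the fingers as a pusher, slide the grey die-cast module down the lane of the test fixture until it is fully home, square against the contact block at the lane's end, without anything touching either guide rail. It stands crooked and off-centre in front of the lane, so line it up before it goes in, and never lift or tip it. Then press the fixture's start key all the way down and let go. Leave the other things on the plate and the bench where they are.

Things in the scene. Friction and masses are not known exactly. Their poses are not given: they have to be found in the camera images.
- fixture: Test fixture: aluminium base plate 470 x 290 x 10 mm fixed to the table. Origin: centre of its underside. x runs along the lane from the bare entry area (x -235 to -10 mm) to the contact block, y to the left of that, z up. Lane centre line: y = 0; rail inner faces at y = +52 and -52 mm. Black contact block closes the lane: 30 x 128 mm, top 46 mm above the table, front face at x = 165 mm.
- rail_left: Left guide rail: straight steel bar 170 long x 12 wide x 22 mm tall, standing on the plate (its top 32 mm above the table), parallel to the lane. Origin: centre of its underside, at x = 75, y = 58 mm, z = 10 mm of the fixture. Same axes as the fixture.
- rail_right: Right guide rail: same bar, origin at x = 75, y = -58 mm, z = 10 mm of the fixture. Same axes as the fixture.
- module: The module: closed grey die-cast box with an aluminium lid and a round green board let into it; 110 long (x), 84 wide (y), 50 mm tall, 0.3 to 0.65 kg, friction about 0.6. Origin: centre of its underside. Starts loose on the entry area, up to 32 mm off the centre line and up to 0.3 rad askew, +x end towards the lane. Too wide to grasp; it slides on the plate.
- home (a point): Where the origin of the module lies when the module is fully home: on the lane's centre line at x = 110 mm of the fixture, on the plate's top face, with the module's front end against the contact block. Axes as the fixture.
- start_key_top (a point): Centre of the top of the start key: a round grey push key 28 mm across in a black round housing 44 mm across, on the plate left of the lane at x = 30, y = 108 mm of the fixture; its top is 32 mm above the table, 10 mm above the housing.
- start_key (a joint): Travel of the start key: 0 = up, 0.006 m = fully down; it springs back. Starts to move at about 1.5 N, fully down at about 5 N.
- adapter: Brass adapter standing on the plate right of the right rail, 26 mm across, 32 mm tall. Origin: centre of its underside. A bystander: leave alone.
- sensor_a: Round sensor, 36 mm across, 14 mm tall, lying on the plate right of the right rail. Origin: centre of its underside. A bystander: leave alone.
- weight: Steel cylinder weight, 28 mm across, 35 mm tall, on the plate left of the left rail near the far end. Origin: centre of its underside. A bystander: leave alone.
- sensor_b: Round sensor, 36 mm across, 14 mm tall, on the table to the robot's left. Origin: centre of its underside. A bystander: leave alone.
- screwdriver: Screwdriver 170 mm long lying on the table to the robot's left. A bystander: leave alone.
- jar: Closed jar, 56 mm across, 70 mm tall, on the table to the robot's right. Origin: centre of its underside. A bystander: leave alone.
- spool: Dark metal ring, 60 mm across, 35 mm tall, on the table to the robot's right. Origin: centre of its underside. A bystander: leave alone.
Not all that is in view belongs to the job. What is shaped like the module but brown is not meant.

How it is judged (in metres and radians):
On the way, in this order (a step that is already met when the one before it is completed fails the run):
1. the module is home against the contact block (x of module in the frame of fixture above 0.106 m and y of module in the frame of fixture between -0.01 and 0.01 m and angle between the x axis of module and the x axis of fixture, either way round below 0.07 rad and linear speed of module below 0.02 m/s), for 0.2 s.
2. the start key is pressed all the way down (value of joint start_key above 0.005 m), for 0.05 s.
At the end, for the whole second after the job is handed in: The module is at rest flat on the plate, its front end within 5 mm of the contact block, within 10 mm of the lane's centre line and within 0.07 rad of its direction, and the start key is up again (x of module in the frame of fixture above 0.105 m and y of module in the frame of fixture between -0.01 and 0.01 m and angle between the x axis of module and the x axis of fixture, either way round below 0.07 rad and angle between module's own z axis and vertical below 0.05 rad and linear speed of module below 0.01 m/s and value of joint start_key below 0.002 m); the robot touches nothing.
It fails at once if something touches a guide rail (over 0.3 N) (contact force between any of rail_left, rail_right and anything else above 0.3 N).
It fails at once if the module is lifted (over 8 mm) or tipped (over 0.15 rad) (z of module in the frame of fixture above 0.018 m or angle between module's own z axis and vertical above 0.15 rad).
It fails at once if the start key is pressed while the module is not home (value of joint start_key above 0.003 m and x of module in the frame of fixture below 0.1 m).
It fails at once if a bystander is moved by more than 15 mm (distance of any of adapter, sensor_a, weight, sensor_b, screwdriver, jar, spool from where it was at the start of the episode above 0.015 m).
It fails at once if a bystander is knocked over (angle between any of adapter, sensor_a, weight, sensor_b, jar, spool's own z axis and vertical above 0.5 rad).
It also fails if it takes over 72 s, if anything falls off the work surface, if the arm or the gripper's body presses on something with over 40 N, if the wrist force passes 120 N, or if a joint passes its speed limit or range.

## Working session

There is one attempt and no reset: what is moved stays moved. The work goes in short steps, each a Python script; the robot and the scene stay as the last script left them, time stands still between calls to the robot, and variables do not carry over. Pictures are saved under pics/ and viewed, at most 10 in all, crops included, and the job is handed in when it is done.

```bash
ls; mkdir -p pics; python3 - <<'E'
from plant import bot
import cv2,numpy as np
s=bot.read_state();print({k:np.round(v,3) for k,v in s.items()})
for n in("scene","side","wrist"):
    im=bot.camera(n);cv2.imwrite(f"pics/{n}0.png",im[:,:,::-1]);c=bot.get_calibration(n);print(n,{k:np.round(v,3).tolist() for k,v in c.items()})
E
```

```text
pics
{'t': np.float64(0.0), 'joint_pos': array([-0.864,  0.359,  0.012,  0.   , -1.224, -0.288]), 'qvel': array([ 0.   , -0.002, -0.   ,  0.001,  0.001,  0.002]), 'tau': array([ 2.2000e-02, -5.6521e+01,  2.8176e+01,  6.5260e+00, -6.4000e-02,
        1.0000e-03]), 'tcp_pos': array([ 274.41 , -616.709,  226.395]), 'eef_rot': array([-0.208,  0.978,  0.   , -0.   ]), 'contact_force': array([-0.143, -0.41 ,  0.177]), 'moment': array([ 0.04 , -0.067, -0.031]), 'finger_force': np.float64(1.248), 'width': np.float64(87.654)}
scene {'fx': 514.759, 'fy': 514.759, 'cx': 307.365, 'cy': 244.871, 'view': [[0.245, 0.969, -0.009, -126.414], [-0.724, 0.189, 0.663, 320.578], [0.645, -0.157, 0.748, -1516.846], [0.0, 0.0, 0.0, 1.0]]}
side {'fx': 548.84, 'fy': 548.84, 'cx': 315.019, 'cy': 250.369, 'view': [[-0.957, -0.29, 0.009, 488.029], [0.17, -0.536, 0.827, -123.554], [-0.235, 0.793, 0.562, -1374.132], [0.0, 0.0, 0.0, 1.0]]}
wrist {'fx': 366.383, 'fy': 366.383, 'cx': 322.559, 'cy': 238.721, 'T_tool_cam': [[0.0, 0.963, 0.27, 73.345], [1.0, 0.0, -0.001, 0.59], [-0.001, 0.27, -0.963, -158.967], [0.0, 0.0, 0.0, 1.0]]}
```

View pics/scene0.png

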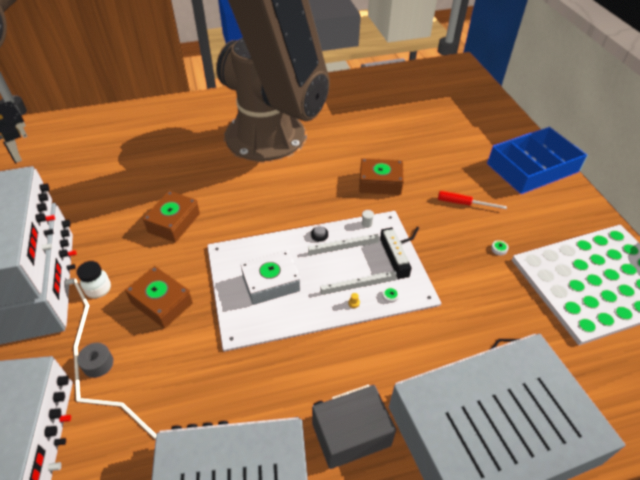

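View pics/side0.png

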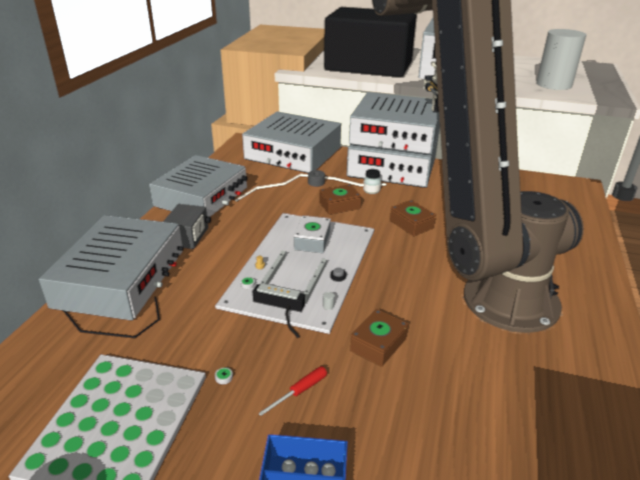

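The scene picture shows the plate with corners near (208,247), (397,212), (438,302) and (225,347). The grey module has its disc at (270,270), the key is at (319,233), and the contact block is around (396,252). The side view agrees. I'll get a coarse pose next, then look from above with the wrist camera.

```bash
cat > h.py <<'E'
import numpy as np, cv2
from scipy.spatial.transform import Rotation as R
from plant import bot
def cam(name, st=None):
    c=bot.get_calibration(name)
    if name=="wrist":
        T=np.eye(4);T[:3,:3]=R.from_quat(st["eef_rot"]).as_matrix();T[:3,3]=st["tcp_pos"]
        M=T@np.array(c["T_tool_cam"])
    else: M=np.linalg.inv(np.array(c["view"]))
    return c,M
def ray(cm,px,z):
    c,M=cm;px=np.atleast_2d(px).astype(float)
    d=np.c_[(px[:,0]-c["cx"])/c["fx"],-(px[:,1]-c["cy"])/c["fy"],-np.ones(len(px))]@M[:3,:3].T
    return M[:3,3]+d*((z-M[2,3])/d[:,2:])
def proj(cm,P):
    c,M=cm;q=(np.atleast_2d(P)-M[:3,3])@M[:3,:3]
    return np.c_[c["cx"]-c["fx"]*q[:,0]/q[:,2],c["cy"]+c["fy"]*q[:,1]/q[:,2]]
def down(yaw): # tool z down, tool y along world direction yaw
    y=np.array([np.cos(yaw),np.sin(yaw),0]);z=np.array([0,0,-1.]);x=np.cross(y,z)
    return R.from_matrix(np.c_[x,y,z]).as_quat()
E
python3 - <<'E'
from h import *
cm=cam("scene")
P=ray(cm,[(208,247),(397,212),(438,302),(225,347)],10)
print(P.round(),np.linalg.norm(P-np.roll(P,-1,0),axis=1).round())
f=P[1]-P[0]+P[2]-P[3];yaw=np.arctan2(f[1],f[0]);c=P.mean(0);print(c.round(1),yaw)
print(ray(cm,(270,270),60).round(1), ray(cm,(319,232),32))
s0=bot.read_state();print(R.from_quat(s0["eef_rot"]).as_matrix().round(2))
for y in (yaw,yaw+np.pi,yaw-np.pi/2,yaw+np.pi/2):
  for z in (250,300,350): print(round(y,2),z,bot.solve_ik([c[0],c[1],z],down(y)))
E
```

```text
[[ 403. -214.   10.]
 [ 406.  259.   10.]
 [ 686.  247.   10.]
 [ 681. -213.   10.]] [473. 280. 459. 277.]
[543.9  19.8  10. ] 1.5622496893715028
[[548.6 -90.5  60. ]] [[442.43495761  47.10518013  32.        ]]
[[-0.91 -0.41 -0.  ]
 [-0.41  0.91  0.  ]
 [ 0.    0.   -1.  ]]
1.56 250 [ 0.39655885  0.12835541 -0.24110135  0.         -1.20133957 -1.97590182]
1.56 300 [ 0.39655885  0.10210197 -0.15799489  0.         -1.31069946 -1.97590182]
1.56 350 [ 0.39655885  0.08499026 -0.06699089  0.         -1.41881518 -1.97590182]
4.7 250 [ 0.39655885  0.12835541 -0.24110135  0.         -1.20133957  1.16569084]
4.7 300 [ 0.39655885  0.10210197 -0.15799489  0.         -1.31069946  1.16569084]
4.7 350 [ 0.39655885  0.08499026 -0.06699089  0.         -1.41881518  1.16569084]
-0.01 250 [ 0.39655885  0.12835541 -0.24110135  0.         -1.20133957  2.73648716]
-0.01 300 [ 0.39655885  0.10210197 -0.15799489  0.         -1.31069946  2.73648716]
-0.01 350 [ 0.39655885  0.08499026 -0.06699089  0.         -1.41881518  2.73648716]
3.13 250 [ 0.39655885  0.12835541 -0.24110135  0.         -1.20133957 -0.40510549]
3.13 300 [ 0.39655885  0.10210197 -0.15799489  0.         -1.31069946 -0.40510549]
3.13 350 [ 0.39655885  0.08499026 -0.06699089  0.         -1.41881518 -0.40510549]
```

```bash
python3 - <<'E'
from h import *
bot.move_ptp([544,-30,340],down(1.56)); bot.pause(.3)
st=bot.read_state();im=bot.camera("wrist");cv2.imwrite("pics/w1.png",im[:,:,::-1])
np.savez("w1.npz",im=im,q=st["eef_rot"],p=st["tcp_pos"]);print(st["t"],st["tcp_pos"])
E
```

```text
2.7833 [544.02112436 -30.36270306 339.93662326]
```

View pics/w1.png

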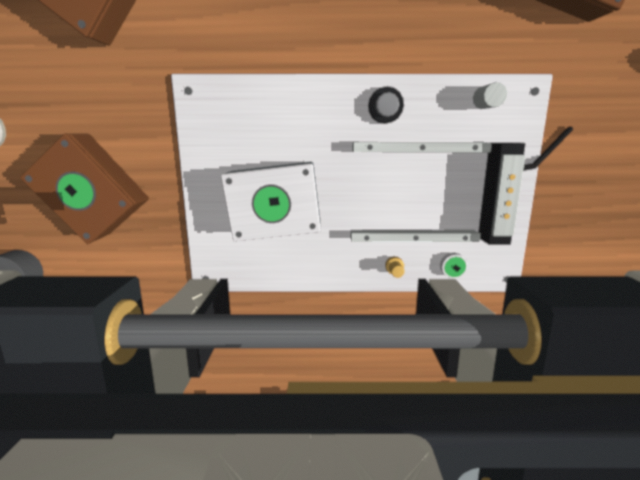

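The wrist view shows the plate with corners near (172,74), (551,74), (522,291) and (191,291). The module top is at about (222,177), (313,163), (320,227) and (235,240), with its disc at (272,203). The key is at (387,104) and the rails are clear. I'll zoom in on the module.

```bash
python3 - <<'E'
from h import *
d=np.load("w1.npz");im=d["im"];cm=cam("wrist",dict(eef_rot=d["q"],tcp_pos=d["p"]))
hsv=cv2.cvtColor(im,cv2.COLOR_RGB2HSV)
m=((hsv[...,1]<60)&(hsv[...,2]>110)).astype(np.uint8);m[300:]=0
m=cv2.morphologyEx(m,cv2.MORPH_CLOSE,np.ones((5,5)))
cs,_=cv2.findContours(m,0,1);c=max(cs,key=cv2.contourArea)[:,0]
# edge line fits
def lf(sel): 
    v=cv2.fitLine(c[sel].astype(np.float32),cv2.DIST_HUBER,0,.01,.01).ravel();n=np.array([-v[1],v[0]]);return n,n@v[2:]
x,y=c.T
L=[lf((y<80)&(x>200)&(x<520)),lf((y>285)&(x>215)&(x<400)&(y<297)),lf((x<195)&(y>90)&(y<265)),lf((x>515)&(y>85)&(y<120)|(x>515)&(y>180)&(y<280))]
I=lambda a,b:np.linalg.solve([a[0],b[0]],[a[1],b[1]])
pc=[I(L[0],L[2]),I(L[0],L[3]),I(L[1],L[3]),I(L[1],L[2])];P=ray(cm,pc,10)
print(np.round(pc,1).tolist(),P.round(1).tolist(),np.linalg.norm(P-np.roll(P,-1,0),axis=1).round(1))
g=cv2.inRange(hsv,(40,80,60),(85,255,255));n,lab,st,ce=cv2.connectedComponentsWithStats(g)
print([(ce[i].round(1).tolist(),int(st[i,4])) for i in range(1,n) if st[i,4]>100])
cv2.imwrite("pics/w1c.png",cv2.resize(im[145:260,190:345,::-1],None,fx=5,fy=5,interpolation=cv2.INTER_CUBIC))
E
```

```text
[[170.6999969482422, 74.0], [552.0999755859375, 74.0], [517.7000122070312, 291.0], [192.8000030517578, 291.0]] [[394.8, -215.0, 10.0], [400.1, 254.5, 10.0], [689.0, 250.4, 10.0], [683.7, -218.6, 10.0]] [469.5 289.  469.1 288.9]
[([75.2, 190.7], 931), ([270.8, 203.6], 935), ([454.8, 266.5], 302)]
```

View pics/w1c.png

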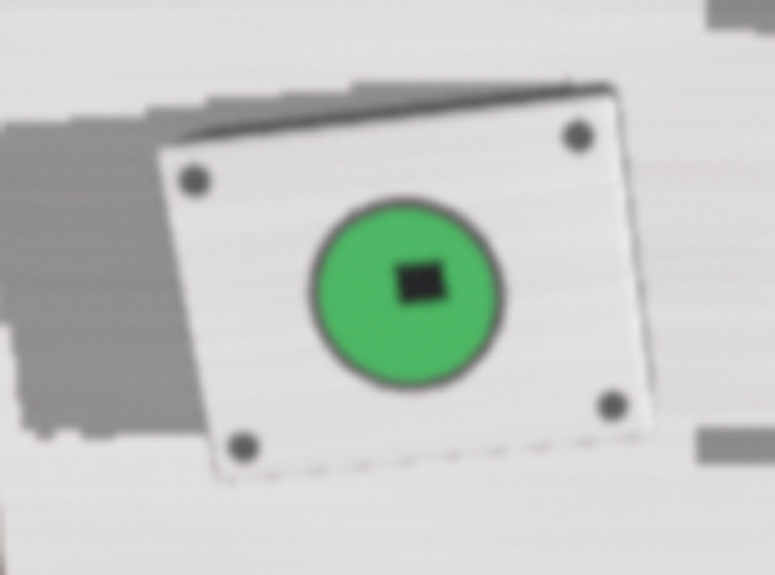

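The crop shows four lid screws at (194,181), (578,136), (612,406) and (244,448), and lid corners at about (160,150), (615,88), (652,430) and (215,480). The plate measures 469 x 289 mm, which agrees with the given size. I'll fix the frames and check them against the known points.

```bash
cat >> h.py <<'E'
# fixture frame
PL=np.array([[394.8,-215.0],[400.1,254.5],[689.0,250.4],[683.7,-218.6]])
FC=PL.mean(0);_f=PL[1]-PL[0]+PL[2]-PL[3];FY=float(np.arctan2(_f[1],_f[0]))
def F(x,y): c,s=np.cos(FY),np.sin(FY);return FC+[c*x-s*y,s*x+c*y]
def toF(p): c,s=np.cos(FY),np.sin(FY);d=np.asarray(p)[...,:2]-FC;return d@np.array([[c,-s],[s,c]])
def module(im,cm):
    """fixture x,y,yaw of the module from its four lid screws (z=60)"""
    hsv=cv2.cvtColor(im,cv2.COLOR_RGB2HSV);out=[]
    dark=cv2.inRange(hsv,(0,0,0),(255,90,150))
    n,lab,st,ce=cv2.connectedComponentsWithStats(cv2.inRange(hsv,(40,80,60),(85,255,255)))
    n2,l2,s2,c2=cv2.connectedComponentsWithStats(dark)
    for i in range(1,n):
        if st[i,4]<400: continue
        g=toF(ray(cm,ce[i],60))[0]
        q=[toF(ray(cm,c2[j],60))[0] for j in range(1,n2) if 8<s2[j,4]<90 and max(s2[j,2:4])<12]
        q=np.array([p for p in q if 48<np.hypot(*(p-g))<66])
        if abs(g[1])<80 and len(q)==4:
            o=q[np.argsort(np.arctan2(*(q-q.mean(0)).T[::-1]))]
            e=[o[(k+1)%4]-o[k] for k in range(4)];l=np.hypot(*np.array(e).T)
            k=0 if l[0]>l[1] else 1;v=e[k]-e[k+2]
            a=np.arctan2(v[1],v[0]);a=(a+np.pi/2)%np.pi-np.pi/2
            out.append((q.mean(0),a,l.round(1),g))
    return out
E
python3 - <<'E'
from h import *
d=np.load("w1.npz");im=d["im"];cm=cam("wrist",dict(eef_rot=d["q"],tcp_pos=d["p"]))
print(FC,FY);print(module(im,cm))
cr=np.array([(160,150),(615,88),(652,430),(215,480),(194,181),(578,136),(612,406),(244,448)])/5+[190,145]
q=toF(ray(cm,cr,60));print(q.round(1).tolist(),np.linalg.norm(q[:4]-np.roll(q[:4],-1,0),axis=1).round(1),q[:4].mean(0),q[4:].mean(0))
print("key",toF(ray(cm,(388,104),32)))
for a in [(30,108,32),(-10,52,32),(-10,-52,32),(165,64,46)]: print(a,proj(cm,[*F(*a[:2]),a[2]]).round(1))
E
```

```text
[541.9    17.825] 1.5595021879640534
[(array([-344.25685473,    7.62669038]), np.float64(-0.8944478291973312), array([64.7, 90.2, 64.7, 90.2]), array([-344.40814378,    7.70285549])), (array([-110.19219171,   -8.01160745]), np.float64(0.11435062570706966), array([92.4, 66.3, 92. , 66.1]), array([-110.31816404,   -7.93870598]))]
[[-166.9, 26.4], [-58.9, 40.9], [-50.3, -42.2], [-159.2, -55.0], [-159.3, 19.1], [-67.7, 29.7], [-60.1, -36.1], [-151.5, -46.8]] [109.   83.5 109.7  81.8] [-108.80923067   -7.4852321 ] [-109.65683642   -8.51183398]
key [[ 30.90762635 107.95284509]]
(30, 108, 32) [[387.2 104. ]]
(-10, 52, 32) [[352.9 151.9]]
(-10, -52, 32) [[351.1 232.9]]
(165, 64, 46) [[500.4 142.1]]
```

All points check out: rail ends, key and screw spacing. The module is at (-110, -8) with yaw +0.114. A flat two-finger push on its right side will square and centre it.

```bash
cat >> h.py <<'E'
def look(name,p=None,yaw=None):
    if p is not None: bot.move_ptp(p,down(yaw))
    bot.pause(.2);st=bot.read_state();im=bot.camera("wrist");cv2.imwrite(f"pics/{name}.png",im[:,:,::-1])
    np.savez(name,im=im,q=st["eef_rot"],p=st["tcp_pos"])
    for r in module(im,cam("wrist",st)):
        if r[0][0]>-220: print("module",r[0].round(1),round(r[1],4),r[2])
    print("t",st["t"])
E
python3 - <<'E'
from h import *
bot.move_gripper(60,20)
q=down(FY)
bot.move_ptp([*F(-112,-88),110],q);bot.line_to([*F(-112,-88),18],80)
bot.line_to([*F(-112,-66),18],60);print(bot.read_state()["contact_force"].round(1))
bot.line_to([*F(-112,-51.5),18],15);s=bot.read_state();print(s["contact_force"].round(1),toF(s["tcp_pos"]),s["tcp_pos"])
bot.line_to([*F(-112,-75),18],60);bot.line_to([*F(-112,-88),110],120)
look("w2",[544,-30,340],1.56)
E
```

```text
[-0.5 -0.2 -3.4]
[ 2.9  0.1 -0.6] [-111.84735307  -51.67214809] [592.30565986 -94.59879967  18.1330641 ]
module [-106.5    2.4] -0.0003 [92.1 66.3 92.4 66.2]
t 10.1167
```

The module is now square: yaw 0.000, y = +2.4. Next is the rear push, stopping before the rails to check.

```bash
python3 - <<'E'
from h import *
q=down(FY+np.pi/2)
bot.move_gripper(30,20)
bot.move_ptp([*F(-196,2),110],q);bot.line_to([*F(-196,2),18],80)
bot.line_to([*F(-178,2),18],50);print(bot.read_state()["contact_force"].round(1))
bot.line_to([*F(-130,2),18],35);s=bot.read_state();print(s["contact_force"].round(1),toF(s["tcp_pos"]))
bot.line_to([*F(-150,2),18],60);bot.line_to([*F(-150,2),110],120)
look("w3",[544,0,340],1.56)
E
```

```text
[ 0.7 -0.8 -2.2]
[ 0.5 -0.2 -2.8] [-129.88987909    1.7077644 ]
module [-63.1   2.4] -0.0002 [92.2 66.  92.2 66. ]
t 19.05
```

```bash
python3 - <<'E'
from h import *
q=down(FY+np.pi/2)
bot.move_ptp([*F(-150,1.5),110],q);bot.line_to([*F(-150,1.5),18],80)
bot.line_to([*F(-132,1.5),18],60)
bot.line_to([*F(36,1.5),18],40)
x=36
for x in np.arange(37,49,1.):
    bot.line_to([*F(x,1.5),18],10);s=bot.read_state();f=s["contact_force"];print(x,toF(s["tcp_pos"]).round(1),f.round(1))
    if abs(f[1])>9: break
bot.line_to([*F(x-20,1.5),18],40);bot.line_to([*F(x-20,1.5),130],120)
look("w4",[544,30,340],1.56)
E
```

```text
37.0 [37.1  1.5] [-0.1 -1.7 -3.3]
38.0 [38.1  1.4] [-0.5 -1.  -3.5]
39.0 [39.1  1.5] [-1.4 -1.8 -3.4]
40.0 [40.1  1.5] [ 0.6 -1.7 -3.7]
41.0 [41.1  1.5] [-0.6 -1.5 -3. ]
42.0 [42.1  1.5] [ 0.5 -1.9 -3.6]
43.0 [43.1  1.5] [ 0.7 -2.9 -2.9]
44.0 [43.5  1.6] [-0.  -6.4 -2.1]
45.0 [43.5  1.7] [  2.  -11.3  -1.7]
t 32.3667
```

View pics/w4.png

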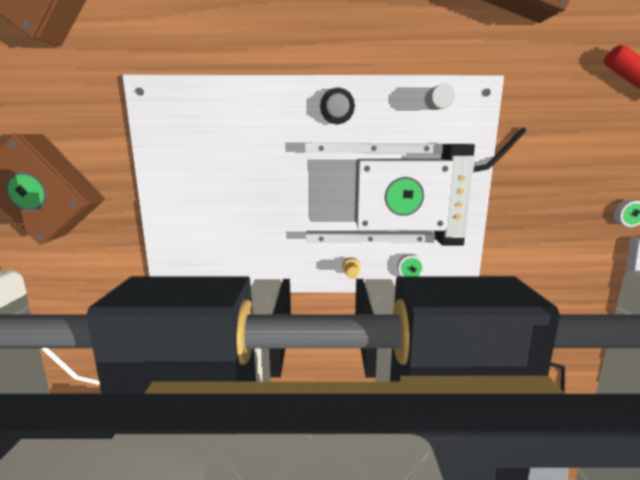

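The picture shows the module against the block, centred between the rails at disc (405,196). The arm stalled at TCP x = 43.5, which puts the module at x = 110. The key is at (337,105), so I'll press it with closed fingers.

```bash
python3 - <<'E'
from h import *
bot.move_gripper(0,20)
q=down(FY)
bot.move_ptp([*F(30,108),90],q);bot.line_to([*F(30,108),38],80)
f0=bot.read_state()["contact_force"][2]
for z in np.arange(34,21,-1.):
    bot.line_to([*F(30,108),z],20);s=bot.read_state();d=s["contact_force"][2]-f0;print(z,s["tcp_pos"][2].round(1),d.round(1))
    if d>9: break
bot.pause(.2);print(bot.read_state()["contact_force"])
bot.line_to([*F(30,108),110],100)
look("w5",[544,30,340],1.56)
E
```

```text
34.0 34.1 0.2
33.0 33.0 0.8
32.0 32.1 0.9
31.0 31.0 1.7
30.0 30.0 2.5
29.0 29.0 3.9
28.0 28.0 3.5
27.0 27.0 4.4
26.0 26.2 8.3
25.0 26.0 21.7
[-5.20359372  0.64457707 19.05921273]
t 39.9833
```

```bash
python3 - <<'E'
from h import *
d=np.load("w5.npz");im=d["im"];cm=cam("wrist",dict(eef_rot=d["q"],tcp_pos=d["p"]))
hsv=cv2.cvtColor(im,cv2.COLOR_RGB2HSV)
n,lab,st,ce=cv2.connectedComponentsWithStats(cv2.inRange(hsv,(40,80,60),(85,255,255)))
for i in range(1,n):
    if st[i,4]>400: print(toF(ray(cm,ce[i],60)))
n,lab,st,ce=cv2.connectedComponentsWithStats(cv2.inRange(hsv,(0,0,0),(255,90,150)))
for i in range(1,n):
    p=toF(ray(cm,ce[i],60))[0]
    if 8<st[i,4]<90 and 40<p[0]<175 and abs(p[1])<42: print(p.round(1),st[i,4])
E
```

```text
[[-343.00458927    7.8512802 ]]
[[110.40251574   2.50162382]]
[64.4 35.7] 20
[156.8  35.6] 22
[114.7   5.4] 47
[ 64.2 -30.3] 16
[156.6 -30.5] 18
```

The module is at (110.4, 2.5) with yaw about 0.00. The key bottomed out at z = 26 and was released.

```bash
python3 -c "
from plant import bot
print(bot.close_job())"
```

```text
the job is handed in; nothing more can be done
None
```

I pushed the module home (x ≈ 110 mm, y ≈ 2.5 mm, yaw ≈ 0), pressed the start key to its stop and released it, and handed in the job; its verdict was not shown to me.

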